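Close and latch the sliding cover of a jade-lapping machine

TASK

Shut the cover of the stone-lapping machine: with a fingertip or the outside of the fingers, gently push the red knob along its slot until the blue cover stands fully over the lapping disc, then push the knob sideways round the corner, fully home in the latch end of the slot, and take the hand away. Do not pinch or pull up the knob, and leave the jade pieces, the yellow tub and the jar where they are.

Things in the scene. Friction and masses are not known exactly. Their poses are not given: they have to be found in the camera images.
- machine: White box-shaped lapping machine fixed to the bench, place and yaw vary. In its own frame (origin at bench level) it spans x -95 to +205, y -155 to +175 mm, deck 70 mm high. On it an aluminium slot plate, x -75 to +42, y -90 to +90 mm, top 88 mm high, with an L-shaped slot. Dark lapping disc, 116 mm across, centred at x +118, y +70 mm.
- slot_start (a point): Point on the slot plate's top face (88 mm above the bench) where the knob's axis stands with the cover fully open (machine frame x -20, y -65 mm).
- slot_corner (a point): Corner of the L, on the plate's top face: the knob's axis stands here with the cover fully shut, not yet latched (machine frame x -20, y +65 mm). The long leg, 16 mm wide, runs straight from slot_start to here, 130 mm along the machine's +y.
- slot_end (a point): Closed end of the short leg, on the plate's top face: the knob's axis stands here when fully latched (machine frame x +16, y +65 mm). The short leg, 19 mm wide, runs 36 mm from slot_corner to here along the machine's +x.
- knob_top (a point): Centre of the top of the round upright red knob, 131 mm above the bench. Head 26 mm in diameter, from 97 to 131 mm above the bench (9 to 43 mm over the slot plate; widest from 104 to 124 mm), on a 12 mm steel pin that runs in the slot. The pin cannot be lifted out. It stays where it is left; about 2 to 5 N moves it, the ends are hard stops: never over 40 N.
- cover (a joint): Slide of the blue cover, and the knob with it, along the machine's +y, in m: 0 fully open, 0.130 fully shut against its stop. Starts at 0 to 0.045. Stiff sliding, no spring; stays where it is left. With the knob in the short leg it is locked above about 0.124.
- knob (a joint): Slide of the knob across the cover, along the machine's +x, in m: 0 in the long leg (the start), 0.036 fully home in the short leg. The slot walls let it move only when the cover is shut to within about 5 mm of its stop. No spring.
- cover_top (a point): Centre of the top face of the blue cover, a flat plate 136 mm along the machine's x and 130 mm along its y, top 89 mm above the bench. It stands 70 mm or more to the machine's +x side of the long leg of the slot.
- pendant: Bystander: light green jade piece, 50 x 34 x 14 mm, loose on the machine's deck beyond the corner end of the slot plate. Origin at the centre of its underside. Leave alone.
- blank: Bystander: dark green jade block, 100 x 42 x 26 mm, loose on the bench beside the machine. Origin at the centre of its underside. Leave alone.
- tub: Bystander: open yellow plastic tub, 110 x 85 x 45 mm, loose on the bench beside the machine. Origin at the centre of its underside. Leave alone.
- jar: Bystander: white jar with a black cap, 56 mm in diameter, 65 mm high, loose on the bench beside the machine. Origin at the centre of its underside. Leave alone.

How it is judged:
By the outcome, as a careful person would: the job done as asked, in the order asked, and still so for the second after the job is handed in, with the robot touching nothing.
It also fails if it takes over 48 s, if anything falls off the work surface, if the arm or the gripper's body presses on something with over 40 N, if the wrist force passes 120 N, or if a joint passes its speed limit or range.

ROBOT

A 6-joint arm with a two-finger parallel gripper is mounted at the origin on the work surface. World frame = base frame: x ahead of the robot, y to its left, z up, the work surface at z = 0. Lengths are in m, angles in rad, forces in N, time in s.
With the tool pointing down it reaches from about 0.275 to 0.725 m from the base axis. Payload 5.6 kg.
Tool frame: the origin (TCP) lies at the very end of the fingers, on their centre line; the grasp point (between the pads) lies 19 mm behind it (manip.hold_point_z is the distance from the TCP to the grasp point, in m); x points along the fingers, z is the direction in which the jaws open and shut, and the axes are right-handed (so a half turn about x gives the same grasp; the last joint's range is limited). The gripper opens to 85 mm and grips with 20 to 120 N. Pads are 22 mm wide; open, the fingers measure 114 mm over their backs; the gripper's body (76 mm by 85 mm) begins 54 mm behind the grasp point. The pads swing forward as they close: fully open they stand 13 mm farther back than shut.
Start: joints at [1.387, 0.255, 0.108, 0, -1.424, -0.285], TCP at [0.248, 0.491, 0.231] pointing down, gripper open.
Joint ranges: [-2.95, 2.95], [-1.21, 1.97], [-1.09, 1.5], [-2.87, 1.71], [-2.94, -0.07], [-3.05, 3.05]. Speed limits (rad/s): [2.57, 2.57, 3.14, 3.14, 3.14, 3.14].

INTERFACE

Orientations are given as a unit quaternion [w, x, y, z].
In Python, from workcell import manip gives the robot as it stands.
- The arm moves only by the shell command python3 -m pendant 'ROWS' [FORCE]. ROWS is JSON, one flat list of numbers, 7 for each row, row after row: the turn, a rotation vector about the tool's x, y, z in rad, then the shift along the tool's x, y, z in m, then the opening, from 0 (shut) to 1 (fully open). A call has 1 to 10 rows; each row shifts and turns the pose as measured when the row begins, along the tool's axes as they then stand; what a row does not reach is not made up. A row lasts 1/12 s, in which the tool goes at most 41.7 mm and 7.16 degrees, less where a joint would pass 70% of its speed; a pose out of reach is approached as far as the arm can. A call with a gripper value outside its range is refused whole. The fingers move at their own pace and stop on an object; FORCE is the grip in N (left out, the last holds). Time passes only in rows, so rows that do not move let the fingers close. It gives the time, the measured TCP pose, the force and the opening at its end, in the units of the state.
- manip.read_state(): the state, without advancing time (a new reading comes with each control period).
- manip.capture(name): name is "side" or "top" or "wrist"; returns the picture (420x560x3 uint8, red, green, blue); there is no depth.
- manip.get_calibration(name): a dict with "fx", "fy", "cx", "cy" (pixels), "k1" (the pictures are not rectified: a ray, as slopes to the right and down, at radius r is drawn at 1 + k1 r^2 times it, then the intrinsics apply), "R" (3x3) and "t" (3): a world point X has camera coordinates R X + t; the wrist camera has in their place "tool_from_camera" (4x4, takes a point from camera to tool coordinates, whose origin is the TCP and whose axes are the tool frame's). Camera axes: x right, y down, z forward; pixel columns grow to the right and rows downward; lengths in m; the calibration is good to about 2 mm. A picture is of the moment at which its call begins: read the wrist's pose just before it. get_calibration takes no time and is no camera call.
- manip.sign_off(): hands the job in, once; it reports no verdict.
The state is a dict: "time": time; "q": joint angles; "joint_vel": joint speeds; "joint_efforts": joint torques, N m; "ee_pos": TCP position; "ee_rot": TCP orientation; "ft_force": force on the tool from outside, world axes, zero at the start; "torque": the same for the moment, N m; "opening": finger opening in m.
Only numpy, scipy, OpenCV 4.12 (cv2) and the standard library are available. Lean on these libraries where they do the work, as an engineer would, in place of code of your own. Each camera call takes 0.05 s, during which the arm holds its last target. There are 200 camera calls.

## Working session

There is one attempt and no reset: what is moved stays moved. The work goes in short steps, Python scripts to look and compute and a shell command to move; the robot and the scene stay as the last step left them, time stands still between calls to the robot, and variables do not carry over. Pictures are saved under pics/ and viewed, about 8 in all and at most 12, crops included, and the job is handed in when it is done.

```bash
mkdir -p pics; cat > h.py <<'E'
from workcell import manip
import numpy as np, cv2
from scipy.spatial.transform import Rotation as Rn
def snap(n,f):
    s=manip.read_state(); im=np.ascontiguousarray(manip.capture(n)); cv2.imwrite('pics/'+f,im[:,:,::-1]); return im,s
def ray(n,uv,s=None):
    c=manip.get_calibration(n)
    K=np.array([[c['fx'],0,c['cx']],[0,c['fy'],c['cy']],[0,0,1.]])
    p=cv2.undistortPoints(np.array(uv,float).reshape(-1,1,2),K,np.array([c['k1'],0,0,0.])).reshape(-1,2)
    d=np.c_[p,np.ones(len(p))]
    if 'R' in c:
        R=np.array(c['R']);return -R.T@np.array(c['t']),d@R
    T=np.array(c['tool_from_camera']);q=s['ee_rot'];W=Rn.from_quat([q[1],q[2],q[3],q[0]]).as_matrix()
    return np.array(s['ee_pos'])+W@T[:3,3], d@(W@T[:3,:3]).T
def onz(n,uv,z,s=None):
    o,d=ray(n,uv,s); return o+d*((z-o[2])/d[:,2:3])
E
python3 - <<'E'
from h import *
a,s=snap('top','t0.png');b,_=snap('side','s0.png');print(s)
for n in('top','side'):
    c=manip.get_calibration(n);print(n,-np.array(c['R']).T@np.array(c['t']),np.array(c['R'])[2])
E
```

```text
{'time': 0.0, 'q': array([ 1.38658952e+00,  2.55737415e-01,  1.06996745e-01, -4.81349126e-04,
       -1.42387486e+00, -2.84601230e-01]), 'joint_vel': array([-0.00048791, -0.00020749,  0.00021638, -0.00098501, -0.00133797,
        0.00112769]), 'joint_efforts': array([ 1.48283043e-04, -3.86636066e+01,  2.37940389e+01,  5.36499515e+00,
       -6.06033907e-03, -4.94601437e-06]), 'ee_pos': array([0.24822425, 0.49024817, 0.23039674]), 'ee_rot': array([-0.37053742, -0.60191474, -0.36980913,  0.60302725]), 'ft_force': array([ 0.2883811 , -0.69302861, -0.39060713]), 'torque': array([-0.00903626,  0.01119908,  0.00301043]), 'opening': 0.085295574297154}
top [0.43634489 0.04317879 0.99154251] [ 0.1453362  -0.01434616 -0.98927831]
side [ 0.10248869 -1.01466902  0.75537348] [ 0.35316445  0.80645448 -0.47424259]
```

View pics/t0.png

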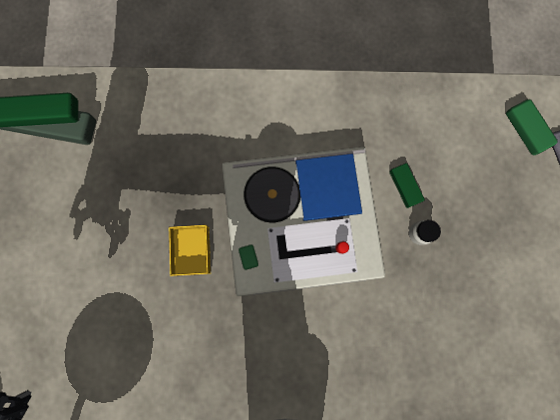

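View pics/s0.png

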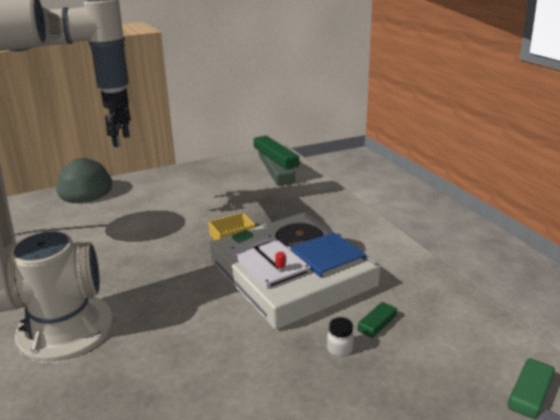

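The top view shows the knob at (343,247), the slot corner at about (281,253), the latch end at about (281,238), the blue cover centred at (330,187) and the disc at (272,193). The side view shows the knob at (281,259).

```bash
python3 - <<'E'
from h import *
P={}
for n,f in(('top','t0.png'),('side','s0.png')):
    im=cv2.imread('pics/'+f).astype(int);B,G,R=im[...,0],im[...,1],im[...,2]
    red=((R>110)&(G<60)&(B<60)).astype(np.uint8)
    if n=='side': red[:, 340:]=0
    k,l,st,ce=cv2.connectedComponentsWithStats(red);i=1+st[1:,4].argmax();print(n,'red',st[i],ce[i]);P[n]=(ce[i],st[i])
    if n=='top':
        bl=((B>90)&(R<60)&(B>G+40)).astype(np.uint8);k,l,st,ce=cv2.connectedComponentsWithStats(bl);i=1+st[1:,4].argmax()
        c=max(cv2.findContours((l==i).astype(np.uint8),0,2)[0],key=cv2.contourArea)
        w=onz('top',c.reshape(-1,2),.089)[:,:2].astype(np.float32);print('cover',cv2.minAreaRect(w*1000))
        g=cv2.cvtColor(im.astype(np.uint8),cv2.COLOR_BGR2GRAY)
        d=(g<40).astype(np.uint8);k,l,st,ce=cv2.connectedComponentsWithStats(d)
        for j in range(1,k):
            x,y=ce[j]
            if 220<x<385 and 140<y<300 and st[j,4]>40:
                print(st[j],ce[j],onz('top',[ce[j]],.075 )[0])
                c=max(cv2.findContours((l==j).astype(np.uint8),0,2)[0],key=cv2.contourArea);print(cv2.minAreaRect(onz('top',c.reshape(-1,2),.088)[:,:2].astype(np.float32)*1000))
o1,d1=ray('top',[P['top'][0]]);o2,d2=ray('side',[P['side'][0]])
A=np.c_[d1[0],-d2[0]];t=np.linalg.lstsq(A,o2-o1,rcond=None)[0]
print(o1+d1[0]*t[0],o2+d2[0]*t[1],onz('top',[P['top'][0]],.125))
im=cv2.imread('pics/t0.png')[130:305,215:395];cv2.imwrite('pics/c.png',cv2.resize(im,None,fx=4,fy=4)[:600*2:1][:, :720][:,:])
E
python3 -c "
import cv2;i=cv2.imread('pics/t0.png')[210:305,215:395];cv2.imwrite('pics/c.png',cv2.resize(i,None,fx=4.4,fy=4.4))"
```

```text
top red [337 242  12  11 104] [342.68269231 247.25      ]
cover ((626.9120483398438, -88.98252868652344), (135.07705688476562, 127.24433135986328), 7.522393703460693)
[ 244  167   57   56 2170] [269.77788018 193.99723502] [0.61106652 0.03954511 0.075     ]
((608.2581176757812, 35.43915557861328), (121.98371887207031, 121.77542114257812), 27.9514217376709)
[277 235  63  24 479] [299.81837161 249.67640919] [ 0.48840571 -0.02730679  0.075     ]
((501.4656066894531, -44.422630310058594), (49.54264450073242, 132.34036254882812), 7.607792377471924)
side red [275 253  10  15 101] [279.3960396  259.94059406]
[ 0.49202808 -0.113812    0.11604781] [ 0.49013508 -0.11316565  0.11581151] [[ 0.49145871 -0.11220672  0.125     ]]
```

View pics/c.png

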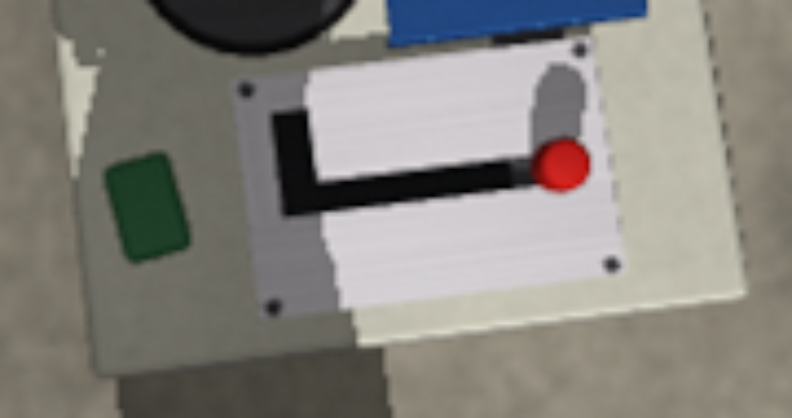

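The crop shows the four plate screws at crop (246,90), (580,50), (612,265) and (274,307). The knob is at (562,165), close to the slot start, and the L's corner is at about (290,200).

```bash
python3 - <<'E'
from h import *
c=np.array([(246,90),(580,50),(612,265),(274,307),(284,215),(273,114),(307,110)])/4.4+[214.6,209.6]
w=onz('top',c,.088);print(w.round(4))
for a,b in((0,1),(3,2)): v=w[a]-w[b];print('yaw',np.degrees(np.arctan2(-v[0],v[1])),np.linalg.norm(v))
ctr=w[:4].mean(0)[:2];y=np.radians(7.5);M=np.array([[np.cos(y),-np.sin(y)],[np.sin(y),np.cos(y)]])
o=ctr-M@[-.0165,0];print('origin',o)
print('slot pts in machine',((w[4:,:2]-o)@M).round(4))
print('knob m',M.T@(np.array([.4915,-.113])-o))
for n,p in dict(start=(-.02,-.065),corner=(-.02,.065),end=(.016,.065)).items():print(n,o+M@p)
s=manip.read_state();q=s['ee_rot'];W=Rn.from_quat([*q[1:],q[0]]).as_matrix();print('tool axes cols\n',W.round(3))
E
```

```text
[[ 0.5293  0.0371  0.088 ]
 [ 0.551  -0.1278  0.088 ]
 [ 0.4458 -0.1418  0.088 ]
 [ 0.4241  0.0225  0.088 ]
 [ 0.4684  0.018   0.088 ]
 [ 0.5177  0.0238  0.088 ]
 [ 0.5198  0.0071  0.088 ]]
yaw 7.488205447866307 0.16636995880534047
yaw 7.496080037296703 0.1657518898382321
origin [ 0.50392213 -0.0503455 ]
slot pts in machine [[-0.0263  0.0724]
 [ 0.0233  0.0717]
 [ 0.0233  0.0549]]
knob m [-0.02049391 -0.06049707]
start [ 0.49257743 -0.11739994]
corner [0.47560903 0.01148789]
end [0.51130104 0.01618683]
tool axes cols
 [[-0.001  0.892 -0.452]
 [-0.002 -0.452 -0.892]
 [-1.     0.     0.002]]
```

```bash
python3 -m pendant '[-0.12,0,0,0,0,0,0, -0.12,0,0,0,0,0,0, -0.12,0,0,0,0,0,0, -0.12,0,0,0,0,0,0, -0.12,0,0,0,0,0,0, 0,0,0,0,0,0,0]'
python3 -m pendant '[0,0,0,0,0.008,0.033,0, 0,0,0,0,0.008,0.033,0, 0,0,0,0,0.008,0.033,0, 0,0,0,0,0.008,0.033,0, 0,0,0,0,0.008,0.033,0, 0,0,0,0,0.008,0.033,0, 0,0,0,0,0.008,0.033,0, 0,0,0,0,0.008,0.033,0, 0,0,0,0,0.008,0.033,0, 0,0,0,0,0.008,0.033,0]'
cat >> h.py <<'E'
def rep():
    o=np.array([.5039,-.0503]);y=np.radians(7.5);M=np.array([[np.cos(y),-np.sin(y)],[np.sin(y),np.cos(y)]])
    s=manip.read_state();q=s['ee_rot'];W=Rn.from_quat([*q[1:],q[0]]).as_matrix()
    p=np.array(s['ee_pos']);F=np.array(s['ft_force'])
    print('t %.2f'%s['time'],'machine mm',(M.T@(p[:2]-o)*1000).round(1),'z',(p[2]*1000).round(1),'F mach',(M.T@F[:2]).round(1),F[2].round(1),'yaw err deg',np.degrees(np.arctan2(W[1,1],W[0,1])).round(2)-7.5,'tool x',W[:,0].round(3),'open',s['opening'])
E
python3 -c 'from h import *;rep()'
```

```text
time: 0.6
ee_pos: [0.2473, 0.4887, 0.2272]
ee_rot: [0.538, 0.456, 0.537, -0.462]
ft_force: [-0.5, -0.1, -0.8]
opening: 0.0122
time: 1.43
ee_pos: [0.3728, 0.1629, 0.2253]
ee_rot: [0.531, 0.462, 0.529, -0.474]
ft_force: [0.6, -0.1, -0.1]
opening: -0.0003
t 1.43 machine mm [-102.2  228.5] z 225.3 F mach [ 0.6 -0.2] -0.1 yaw err deg -0.3799999999999999 tool x [-0.008 -0.014 -1.   ] open -0.00025245662858685696
```

```bash
python3 -m pendant '[0,0,0,0,0.008,0.033,0, 0,0,0,0,0.008,0.033,0, 0,0,0,0,0.008,0.033,0, 0,0,0,0,0.008,0.033,0, 0,0,0,0,0.008,0.033,0, 0,0,0,0,0.008,0.033,0, 0,0,0,0,0.008,0.033,0, 0,0,0,0,0.008,0.033,0, 0,0,0,0,0.008,0.033,0, 0,0,0,0,0.004,0.018,0]' >/dev/null
python3 -m pendant '[0,0,0,0,0,0,0, 0,0,0,0.03,0,0,0, 0,0,0,0.03,0,0,0, 0,0,0,0,0,0,0]' >/dev/null
python3 -c '
from h import *;rep()
im,s=snap("wrist","w1.png")'
```

```text
t 2.60 machine mm [ -36.1 -112.8] z 165.5 F mach [-0.9 -0.3] -0.2 yaw err deg -4.220000000000001 tool x [-0.008 -0.013 -1.   ] open 0.000235282304087067
```

View pics/w1.png

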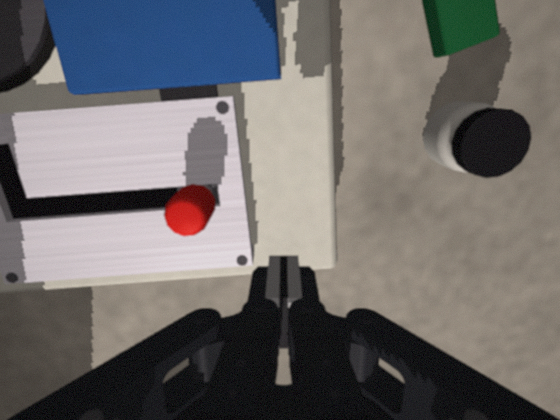

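The wrist view shows the knob top at about (190,211), with the closed fingertips at (285,265) beside it. They are clear of the jar.

```bash
python3 -m pendant '[-0.07,0,0,0,0,0,0, 0,0,0,0,0.016,-0.005,0, 0,0,0,0,0,0,0, 0,0,0,0,0,0,0]' >/dev/null
python3 -c '
from h import *;rep()
im,s=snap("wrist","w2.png");im=im.astype(int)
m=((im[...,0]>110)&(im[...,1]<70)&(im[...,2]<70)).astype(np.uint8);k,l,st,ce=cv2.connectedComponentsWithStats(m);i=1+st[1:,4].argmax();print(st[i],ce[i])
w=onz("wrist",[ce[i]],.122,s)[0];y=np.radians(7.5);M=np.array([[np.cos(y),-np.sin(y)],[np.sin(y),np.cos(y)]]);print(w,M.T@(w[:2]-[.5039,-.0503]))'
```

```text
t 2.98 machine mm [ -16.7 -108.2] z 174.9 F mach [-0.2 -0.6] 0.1 yaw err deg -0.20999999999999996 tool x [ 0.    -0.018 -1.   ] open -0.00015322610324508375
[182 219  40  33 976] [200.58094262 235.1875    ]
[ 0.49154169 -0.11099192  0.122     ] [-0.02017446 -0.0585596 ]
```

```bash
python3 -m pendant '[0,0,0,0.03,-0.003,0,0, 0,0,0,0.025,0,0,0, 0,0,0,0.01,0,0,0, 0,0,0,0,0,0,0, 0,0,0,0,0,0,0]' >/dev/null
python3 -c 'from h import *;rep()'
```

```text
t 3.45 machine mm [ -16.6 -109.9] z 115.0 F mach [ 0.3 -0. ] 0.5 yaw err deg -0.33000000000000007 tool x [ 0.013 -0.02  -1.   ] open 4.229026577515209e-05
```

```bash
python3 -m pendant '[0,0,0,0.008,-0.003,0,0, 0,0,0,0,0,-0.006,0, 0,0,0,0,0,-0.006,0, 0,0,0,0,0,-0.006,0, 0,0,0,0,0,-0.006,0]' >/dev/null
python3 -c 'from h import *;rep()'
python3 -m pendant '[0,0,0,0,0,-0.006,0, 0,0,0,0,0,-0.006,0, 0,0,0,0,0,-0.006,0, 0,0,0,0,0,-0.006,0]' >/dev/null
python3 -c 'from h import *;rep()'
```

```text
t 3.87 machine mm [-17.7 -85.4] z 110.1 F mach [ 0.5 -1.7] -1.0 yaw err deg -0.4400000000000004 tool x [ 0.019 -0.021 -1.   ] open 0.00017920991587924454
t 4.20 machine mm [-17.7 -59.9] z 110.2 F mach [-1. -4.] -0.7 yaw err deg -0.3600000000000003 tool x [ 0.02  -0.025 -1.   ] open 0.00019988672855032557
```

```bash
python3 -m pendant '[0,0,0,0.003,-0.002,-0.006,0, 0,0,0,0,0,-0.006,0, 0,0,0,0,0,-0.006,0, 0,0,0,0,0,-0.006,0, 0,0,0,0,0,-0.006,0, 0,0,0,0,0,-0.006,0, 0,0,0,0,0,-0.006,0, 0,0,0,0,0,-0.006,0]' >/dev/null
python3 -c '
from h import *;rep();im,s=snap("wrist","w3.png");im=im.astype(int)
m=((im[...,0]>110)&(im[...,1]<70)&(im[...,2]<70)).astype(np.uint8);k,l,st,ce=cv2.connectedComponentsWithStats(m);i=1+st[1:,4].argmax();print(st[i],ce[i])
w=onz("wrist",[ce[i]],.122,s)[0];y=np.radians(7.5);M=np.array([[np.cos(y),-np.sin(y)],[np.sin(y),np.cos(y)]]);print(w,M.T@(w[:2]-[.5039,-.0503]))'
```

```text
t 4.87 machine mm [-18.7  -7.8] z 107.5 F mach [-2.3 -3.4] 3.3 yaw err deg -0.2999999999999998 tool x [ 0.023 -0.027 -0.999] open 0.00012964614146589116
[ 192  255   56   63 2316] [220.34455959 288.66882556]
[ 0.48316092 -0.03403278  0.122     ] [-0.01843835  0.01883505]
```

View pics/w3.png

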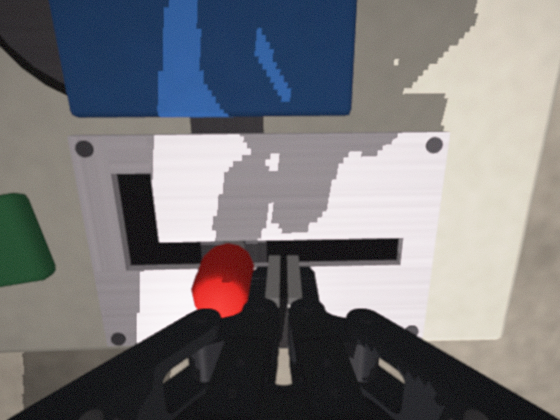

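The knob is sliding down the long leg with the fingers flat behind it, about 25 mm ahead of the TCP.

```bash
python3 -m pendant '[0,0,0,0,-0.001,-0.006,0, 0,0,0,0,0,-0.006,0, 0,0,0,0,0,-0.006,0, 0,0,0,0,0,-0.006,0, 0,0,0,0,0,-0.006,0, 0,0,0,0,0,-0.005,0]' >/dev/null
python3 -c 'from h import *;rep()'
python3 -m pendant '[0,0,0,0,0,-0.002,0, 0,0,0,0,0,-0.002,0, 0,0,0,0,0,-0.002,0]' >/dev/null
python3 -c 'from h import *;rep()'
```

```text
t 5.42 machine mm [-18.6  31.2] z 106.9 F mach [ 0. -3.] 2.8 yaw err deg -0.28000000000000025 tool x [ 0.025 -0.026 -0.999] open 0.00019476975901087468
t 5.67 machine mm [-18.6  39. ] z 106.7 F mach [ 0.4 -3.3] 2.0 yaw err deg -0.21999999999999975 tool x [ 0.025 -0.026 -0.999] open 1.8191201591476238e-05
```

```bash
python3 -m pendant '[0,0,0,0,0,-0.001,0, 0,0,0,0,0,-0.001,0]' >/dev/null
python3 -c 'from h import *;rep()'
python3 -m pendant '[0,0,0,0,0,-0.001,0, 0,0,0,0,0,-0.001,0]' >/dev/null
python3 -c 'from h import *;rep()'
```

```text
t 5.83 machine mm [-18.7  40.3] z 106.7 F mach [ 0.6 -9.1] 1.1 yaw err deg -0.1900000000000004 tool x [ 0.025 -0.028 -0.999] open 1.660619087300399e-05
t 6.00 machine mm [-18.7  40. ] z 106.8 F mach [ 1.4 -7.4] 1.4 yaw err deg -0.17999999999999972 tool x [ 0.024 -0.032 -0.999] open -0.00011996497610721434
```

```bash
python3 -m pendant '[0,0,0,0,0,0.01,0, 0,0,0,0,0,0.01,0, 0,0,0,0,-0.015,0,0, 0,0,0,0,-0.015,0,0, 0,0,0,0,-0.014,0,0, 0,0,0,0,0,0,0]' >/dev/null
python3 -c 'from h import *;rep()'
python3 -m pendant '[0,0,0,0,0,-0.013,0, 0,0,0,0,0,-0.013,0, 0,0,0,0,0,-0.013,0, 0,0,0,0,0,0,0]' >/dev/null
python3 -c '
from h import *;rep();im,s=snap("wrist","w4.png")'
```

```text
t 6.50 machine mm [-65.9  18.8] z 103.4 F mach [-0.1  0.1] 0.7 yaw err deg -0.40000000000000036 tool x [ 0.019 -0.026 -0.999] open -0.0002644384559486581
t 6.83 machine mm [-65.8  57.8] z 101.5 F mach [-1.   0.3] -0.4 yaw err deg -0.6900000000000004 tool x [ 0.018 -0.022 -1.   ] open -0.00019746768725686158
```

View pics/w4.png

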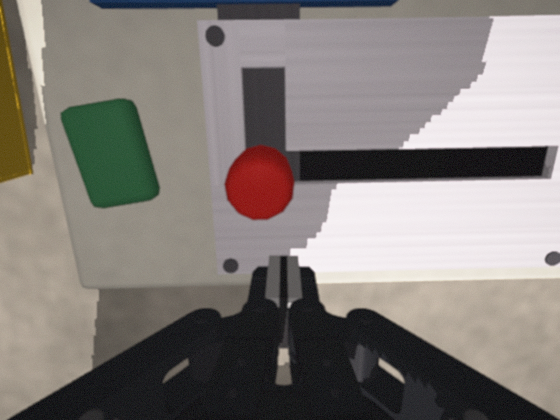

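The knob stands at the corner at (260,183), in line with the short leg. The fingers are at (285,265), about 7 mm off its centre line.

```bash
python3 -m pendant '[0,0,0,-0.004,0,-0.007,0, 0,0,0,0,0.006,0,0, 0,0,0,0,0.006,0,0, 0,0,0,0,0.006,0,0, 0,0,0,0,0.006,0,0]' >/dev/null
python3 -c 'from h import *;rep()'
python3 -m pendant '[0,0,0,0,0.005,0,0, 0,0,0,0,0.005,0,0, 0,0,0,0,0.005,0,0]' >/dev/null
python3 -c 'from h import *;rep()'
```

```text
t 7.30 machine mm [-40.   63.2] z 105.9 F mach [-2.   1.9] 0.9 yaw err deg -0.7400000000000002 tool x [ 0.017 -0.022 -1.   ] open -2.419014480370979e-05
t 7.55 machine mm [-24.3  62.7] z 105.4 F mach [-2.6  1.1] 2.0 yaw err deg -0.8200000000000003 tool x [ 0.013 -0.022 -1.   ] open 0.00031349035916090374
```

```bash
python3 -m pendant '[0,0,0,0,0.005,0,0, 0,0,0,0,0.004,0,0, 0,0,0,0,0.002,0,0]' >/dev/null
python3 -c 'from h import *;rep()'
python3 -m pendant '[0,0,0,0,0.002,0,0, 0,0,0,0,0.0015,0,0]' >/dev/null
python3 -c 'from h import *;rep()'
python3 -m pendant '[0,0,0,0,0.0015,0,0, 0,0,0,0,0.0015,0,0]' >/dev/null
python3 -c 'from h import *;rep()'
```

```text
t 7.80 machine mm [-12.1  62.4] z 105.0 F mach [-3.   0.4] 0.9 yaw err deg -0.8499999999999996 tool x [ 0.011 -0.022 -1.   ] open -0.0004928181061795078
t 7.97 machine mm [-8.1 62.3] z 104.9 F mach [-0.8  1. ] 0.9 yaw err deg -0.8499999999999996 tool x [ 0.011 -0.022 -1.   ] open 0.0002409697712951487
t 8.13 machine mm [-5.7 62.2] z 104.8 F mach [-7.8  2.1] 5.3 yaw err deg -0.8499999999999996 tool x [ 0.009 -0.022 -1.   ] open 1.0157149110144924e-05
```

```bash
python3 -m pendant '[0,0,0,0,0.0015,0,0, 0,0,0,0,0.002,0,0]' >/dev/null
python3 -c 'from h import *;rep()'
python3 -m pendant '[0,0,0,0,0.002,0,0, 0,0,0,0,0.002,0,0]' >/dev/null
python3 -c 'from h import *;rep()'
```

```text
t 8.30 machine mm [-5.7 62. ] z 104.4 F mach [-9.2  2.7] 6.3 yaw err deg -0.8799999999999999 tool x [ 0.002 -0.024 -1.   ] open 4.458732081070641e-05
t 8.47 machine mm [-5.9 61.8] z 104.0 F mach [-8.3  2.6] 6.4 yaw err deg -0.9199999999999999 tool x [-0.006 -0.025 -1.   ] open -0.00035905144931326855
```

It has reached a hard stop: the fingers no longer advance, at about 9 N. I'll back away and look.

```bash
python3 -m pendant '[0,0,0,0,-0.01,0,0, 0,0,0,0,-0.02,0,0, 0,0,0,-0.01,-0.02,0,0, 0,0,0,-0.03,-0.02,0,0, 0,0,0,-0.03,0,0,0, 0,0,0,0,0,0,0, 0,0,0,0,0,0,0]' >/dev/null
python3 -c '
from h import *;rep();im,s=snap("wrist","w5.png");snap("top","t5.png");im=im.astype(int)
m=((im[...,0]>110)&(im[...,1]<70)&(im[...,2]<70)).astype(np.uint8);k,l,st,ce=cv2.connectedComponentsWithStats(m);i=1+st[1:,4].argmax();print(st[i],ce[i])
w=onz("wrist",[ce[i]],.122,s)[0];y=np.radians(7.5);M=np.array([[np.cos(y),-np.sin(y)],[np.sin(y),np.cos(y)]]);print(w,M.T@(w[:2]-[.5039,-.0503]))'
```

```text
t 9.05 machine mm [-75.7  63.8] z 177.3 F mach [-0.4  0.4] -1.2 yaw err deg -0.8799999999999999 tool x [-0.    -0.026 -1.   ] open 0.00015713617428061332
[ 250   42   46   47 1638] [272.44688645  64.89133089]
[0.51423454 0.01750415 0.122     ] [0.01909634 0.06587515]
```

View pics/w5.png

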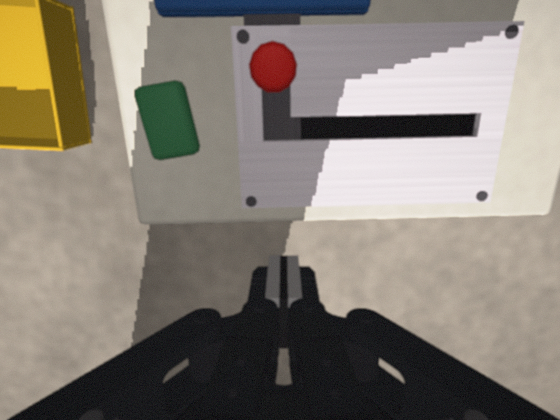

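View pics/t5.png

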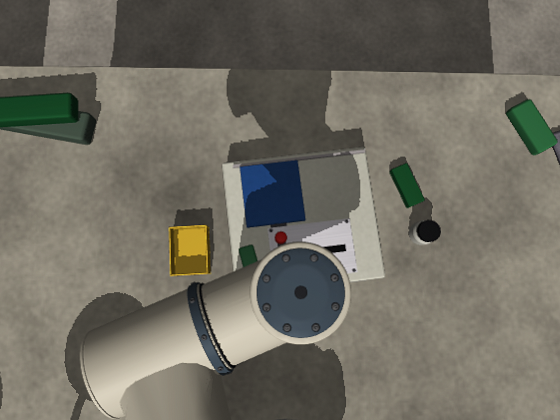

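The knob is in the latch end, measured at machine (19, 66) mm against (16, 65). The blue cover hides the disc, and the jade, tub and jar are where they were. The hand is clear, so I'm handing in.

```bash
python3 -m pendant '[0,0,0,-0.03,0,0,0, 0,0,0,0,0,0,0, 0,0,0,0,0,0,0]'; python3 -c 'from h import *;print(manip.sign_off())'
```

```text
time: 9.4
ee_pos: [0.4204, 0.0033, 0.2046]
ee_rot: [0.533, 0.461, 0.523, -0.479]
ft_force: [-0.4, 0.2, -0.7]
opening: -0.0002
the job is handed in; nothing more can be done
None
```

The cover is shut and latched, and the job is handed in at 9.4 s of the 48 s allowed. With the gripper closed, I pushed the red knob along the long leg with the backs of the fingers until it hit the stop. I then went round behind it, pushed it sideways into the short leg until it hit that stop, and backed the hand away.

- **Knob position:** the last wrist picture puts it at machine (19, 66) mm, against the latch end at (16, 65). The 3 mm difference is about what the calibration allows, and the fingers had stopped advancing at the slot end.
- **Cover and bystanders:** the last top picture shows the blue cover over the disc. By eye, the jade pieces, tub and jar are where they started; I did not measure them.
- **Forces:** the highest reading between moves was about 11 N at the slot end and 9 N at the cover stop. With the hand clear, only sensor noise remained.

No check failed.

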